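# Serve a roll with the tongs

### The arm

A 6-joint arm with a two-finger parallel gripper is mounted at the origin on the work surface. World frame = base frame: x ahead of the robot, y to its left, z up, the work surface at z = 0. Lengths are in mm, angles in rad, forces in N, time in s.
With the tool pointing down it reaches from about 325 to 775 mm from the base axis. Payload 5.5 kg.
Tool frame: the origin (TCP) lies on the centre line of the jaws, within the pads' length; the fingertips stand 8 mm ahead of it and the grasp point (between the pads) lies 11 mm behind it (r.nose_length is the distance from the TCP to the fingertips, in mm); z points along the fingers, y is the direction in which the jaws open and shut (so a half turn about z gives the same grasp; the last joint's range is limited). The gripper opens to 88 mm and grips with 3 to 60 N. Pads are 20 mm wide; open, the fingers measure 115 mm over their backs; the gripper's body (75 mm by 178 mm) begins 61 mm behind the grasp point.
Start: joints at [-1.239, 0.091, 1.231, -0, 1.82, -0.057], TCP at [227.448, -555.233, 197.931] pointing down, gripper open.
Joint ranges: [-2.87, 2.87], [-0.86, 2.18], [0.17, 2.46], [-1.51, 4.65], [0.06, 2.69], [-2.65, 2.65]. Speed limits (rad/s): [2.57, 2.57, 3.01, 3.14, 3.14, 3.14].

### API

Orientations are given as [roll, pitch, yaw] about the fixed x, y, z axes, in that order (R = Rz(yaw) Ry(pitch) Rx(roll)).
In Python, from bench import r gives the robot as it stands. The module is installed in compiled form; this text tells all that it offers.
- The arm moves only by the shell command python3 -m handwheel 'ROWS' [OPENING]. ROWS is JSON, a list of rows, each a list of 2 entries, a list of its own where there are three numbers: the shift along the tool's x, y, z in cm, then the turn, a rotation vector about the tool's x, y, z in degrees. In form: [[[dx, dy, dz], [rx, ry, rz]], ...]. A call has 1 to 12 rows; each row is the pose to reach, as a shift and turn from the pose commanded when the call began, along the tool's axes at that moment; what a row does not reach only later rows make up. A row lasts 1/10 s, in which the tool goes at most 50 mm and 8.59 degrees, less where a joint would pass 70% of its speed; a pose out of reach is approached as far as the arm can. A call with a gripper value outside its range is refused whole. OPENING is the closure in counts, from 0 (fully open) to 255 (shut), set as the call begins (- or left out, the last holds). The fingers move at their own pace and stop on an object; the grip force is fixed at half the most. Time passes only in rows, so rows that repeat a pose let the fingers close. It gives the time, the measured TCP pose, the force and the opening at its end, in the units of the state.
- r.get_obs(): the state, without advancing time (a new reading comes with each control period).
- r.capture(name): name is "scene" or "top"; returns a dict with "img" (384x512x3 uint8, red, green, blue), "intrinsics" (3x3 intrinsics, pixels), "R" (3x3) and "t" (3): a world point X has camera coordinates R X + t. Camera axes: x right, y down, z forward; pixel columns grow to the right and rows downward; lengths in mm; the calibration is good to about 2 mm. A picture is of the moment at which its call begins. There is no depth.
- r.finish_job(): hands the job in, once; it reports no verdict.
Trained networks look in the newest picture that a camera, given by its name, has taken for a name from the list of things; names that differ only in an ending like _2 or _b are one class to them, and where a whole thing is asked for, a point or a joint stands for the part that bears it (a point fixed in the world has none). Each returns a list of dicts, best first, with "p" (0 to 1); they miss things now and then, are a little off and sometimes report something else, mostly with a low value. They report only what shows in the picture. A call takes as long as a camera call.
- r.silhouettes(camera, name): "region" (384x512 bool, what is visible of it) and "extent" ([left, top, width, height] as shares, 0 to 1, of the picture: columns of its width, rows of its height, round what is visible of it).
- r.pinpoint(camera, name): "at" ([row, column] as shares, 0 to 1, of the picture: columns of its width, rows of its height: a listed point, or the origin of a listed thing).
The state is a dict: "t": time; "joint_positions": joint angles; "qvel": joint speeds; "effort": joint torques, N m; "tcp_pos": TCP position; "tool_rot": TCP orientation; "force": force on the tool from outside, world axes, zero at the start; "moment": the same for the moment, N m; "grip_width": opening from 0.0 (shut) to 1.0 (fully open).
Only numpy, scipy, OpenCV 4.12 (cv2) and the standard library are available. Lean on these libraries where they do the work, as an engineer would, in place of code of your own. Each camera call takes 0.05 s, during which the arm holds its last target.

### The job

Slide the blue plate across the counter, without lifting it, until it lies wholly on the square of brown paper. Then take the tongs from their wire rest, grip the long golden roll on the bread board with the tong tips and hold it up over the middle of the plate, about 15 cm above the counter, for the customer to see. Never touch the roll itself with the gripper, leave the other breads and things where they are, and finish while still holding the roll up in the tongs: nothing is put down.

Things in the scene. Friction and masses are not known exactly. Their poses are not given: they have to be found in the camera images.
- plate: round blue ceramic plate, diameter 150 at the rim, 22 high, 0.28 kg, loose; its outside flares up to the rim. Origin: centre of its underside. Starts nearer to the robot than the paper, on the robot's right
- paper: brown paper square 210 x 210 lying flat and fixed on the counter (no thickness to speak of, the plate slides onto it freely). Origin: its centre; x and y along its edges
- tongs: steel spring tongs, black handles, 285 long, 0.14 kg, lying level on the rest, arms side by side, strips on edge. Origin: hinge pin, at mid height of the arms; x along the midline of the open tongs to the tips, z up. Carries the arm at +y; the other arm is hinged to it, so when squeezed the true midline turns from x towards +y by half the joint value
- tongs_grip (a point): between the flat black handles (x = 50 to 150 from the pin, 24 high) on the midline at x = 105, mid height, 32 above the counter at the start, close to the centre of mass: squeeze the handles here from outside. Open they are 57 wide over the outside here (63 wide 40 farther to the tips); closed on the roll about 37 and parallel. Free room for a finger on each side
- tongs_tip (a point): midway between the flat tip pads of the open tongs, x = 225 from the pin, mid height (it rides on the +y arm). The pads run from x = 205 to 250 and are 30 high; open they stand 93 apart inside, 109 outside
- tongs_arm (a joint): hinge of the tongs, rad: 0 = fully open, grows as squeezed, at most 0.40; about 0.19 when closed on the roll, at 0.40 the tips almost meet. 10 mm less width at tongs_grip is about 0.1 rad and brings the tips 22 mm closer. A spring pushes the handles apart, about 4.5 N when open and 10 N at 0.19 (at tongs_grip), so they reopen when let go
- rest: fixed dark steel wire rest under the tongs: light wooden foot 160 x 30 x 5 along x, and two cross wires of 7 diameter along y at x = -60 and +65, tops 20 above the counter, their ends (y = -56 and +56) turned up to 30. Origin: on the counter under the middle; between the cross wires it is free on both sides of the foot. tongs_grip lies about above its origin
- board: fixed bread board of plywood with brown paper on top, 180 (x) x 410 (y) x 18 high. Origin: centre of its underside. Three breads stand in a row along its y axis, 125 apart, in any order
- roll: the long golden roll with three pale slashes, 92 long (x), 50 wide (y), 50 high, firm crust, 0.06 kg, loose on the board. Origin: centre of its underside. x lies along its length; it lies with its length within 0.3 rad of the board's x, so the tongs can straddle it from the robot's side
- roll_mid (a point): centre of the roll, 25 above its underside
- poppy_bun: round pale bun with black seeds, diameter 60, 44 high, on the board; leave alone
- rye_bun: round dark brown bun, diameter 60, 44 high, on the board; leave alone
- jam_jar: amber jam jar with red lid, diameter 64, 90 high, beyond the tongs; leave alone
- sugar_shaker: steel sugar shaker, diameter 60, 116 high, on the far side; leave alone
- coffee_cup: white mug, diameter 76, 70 high, beyond the paper; leave alone
- scraper: dough scraper lying flat, 120 wide, 18 high, beyond the board; leave alone

How it is judged (in metres and radians):
On the way, in this order (a step that is already met when the one before it is completed fails the run):
1. the plate lies wholly on the brown paper, the roll still on the board (x of plate in the frame of paper between -0.032 and 0.032 m and y of plate in the frame of paper between -0.032 and 0.032 m and linear speed of plate below 0.02 m/s and distance of roll_mid from where it was at the start of the episode below 0.03 m), for 0.2 s.
2. the tongs, held in the gripper, have lifted the roll off the board (contact force between the fingers and tongs above 2 N and contact force between roll and tongs above 0.5 N and contact force between roll and board below 0.02 N and height (world z) of roll_mid above 0.065 m), for 0.2 s.
At the end, for the whole second after the job is handed in: Plate flat and still, centre within 32 mm of the paper's centre along either edge. Roll still between the squeezed tong tips, touched by nothing else, its centre 100 to 220 mm above the counter and within 50 mm horizontally of the plate's centre; the gripper still holds the tongs (x of plate in the frame of paper between -0.032 and 0.032 m and y of plate in the frame of paper between -0.032 and 0.032 m and height (world z) of plate below 0.006 m and angle between plate's own z axis and vertical below 0.1 rad and linear speed of plate below 0.02 m/s and height (world z) of roll_mid between 0.1 and 0.22 m and horizontal distance between roll_mid and plate below 0.05 m and linear speed of roll below 0.03 m/s and contact force between the fingers and tongs above 2 N and contact force between roll and tongs above 0.5 N and contact force between roll and the arm below 0.05 N and contact force between roll and the fingers below 0.05 N and contact force between roll and plate below 0.05 N and value of joint tongs_arm above 0.08 rad and x of roll_mid in the frame of tongs between 0.17 and 0.29 m and z of roll_mid in the frame of tongs between -0.025 and 0.025 m); the arm keeps its last pose, push and grip.
It fails at once if the roll is touched by the fingers or the arm instead of the tongs (contact force between any of the fingers, the arm and roll above 0.3 N).
It fails at once if the plate is lifted off the counter or tipped (height (world z) of plate above 0.012 m or angle between plate's own z axis and vertical above 0.25 rad).
It fails at once if another bread is pushed away (distance of any of poppy_bun, rye_bun from where it was at the start of the episode above 0.03 m).
It fails at once if the jar, shaker, cup or scraper is disturbed (distance of any of jam_jar, sugar_shaker, coffee_cup, scraper from where it was at the start of the episode above 0.03 m).
It also fails if it takes over 64 s, if anything falls off the work surface, if the arm or the gripper's body presses on something with over 40 N, if the wrist force passes 120 N, or if a joint passes its speed limit or range.

## Working session

There is one attempt and no reset: what is moved stays moved. The work goes in short steps, Python scripts to look and compute and a shell command to move; the robot and the scene stay as the last step left them, time stands still between calls to the robot, and variables do not carry over. Pictures are saved under pics/ and viewed, and the job is handed in when it is done.

```bash
mkdir -p pics
python3 - <<'E'
from bench import r
import cv2
o=r.get_obs()
print({k:(v if not hasattr(v,'round') else v) for k,v in o.items()})
for c in("scene","top"):
    d=r.capture(c); cv2.imwrite(f"pics/{c}0.png",d["img"][:,:,::-1]); print(c,d["intrinsics"],d["R"],d["t"])
E
```

```text
{'t': 0.0, 'joint_positions': array([-1.23870016e+00,  9.18571196e-02,  1.23187311e+00, -3.47183077e-05,
        1.81980949e+00, -5.67092037e-02]), 'qvel': array([-5.99509148e-04, -4.61292167e-04,  8.57264582e-04, -2.63719864e-04,
       -2.13575352e-03, -9.53775032e-05]), 'effort': array([-2.92714667e-04, -4.46449184e+01, -4.06445181e+01,  6.98548369e-02,
        2.93050020e-02, -1.38158880e-04]), 'tcp_pos': array([ 227.31788893, -554.89563131,  196.81519332]), 'tool_rot': array([-3.13964681e+00, -7.67471523e-05,  3.88796770e-01]), 'force': array([-0.02028894, -0.36624109, -0.21996372]), 'moment': array([0.02147712, 0.0359952 , 0.00867654]), 'grip_width': 1.0041912790757006}
scene [[430.66093231   0.         255.80427626]
 [  0.         430.66093231 192.46630791]
 [  0.           0.           1.        ]] [[ 0.49781338  0.86716263  0.01451923]
 [ 0.61971683 -0.3439503  -0.70544259]
 [-0.60673955  0.36017657 -0.70861834]] [-316.88753188 -321.31748044 1469.299491  ]
top [[447.27395343   0.         255.21148423]
 [  0.         447.27395343 185.64891237]
 [  0.           0.           1.        ]] [[ 0.00782509 -0.9999683  -0.00146953]
 [-0.97795237 -0.00734611 -0.20869881]
 [ 0.2086814   0.00307022 -0.97797886]] [  6.88943038 620.30943465 948.1614594 ]
```

View pics/scene0.png

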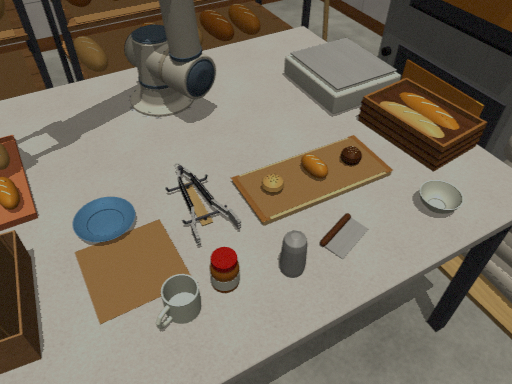

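View pics/top0.png

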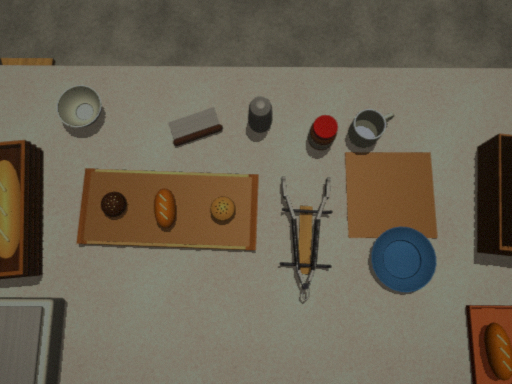

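```bash
cat > h.py <<'E'
from bench import r
import numpy as np, cv2
from scipy.spatial.transform import Rotation as Ro
def proj(d,X):
    c=np.atleast_2d(X)@d["R"].T+d["t"]; p=c@d["intrinsics"].T; return p[:,:2]/p[:,2:]
def ray(d,u,v,z):
    dr=d["R"].T@np.linalg.solve(d["intrinsics"],[u,v,1.]); o=-d["R"].T@d["t"]
    return o+dr*(z-o[2])/dr[2]
def tri(d1,p1,d2,p2):
    A=[];b=[]
    for d,p in((d1,p1),(d2,p2)):
        dr=d["R"].T@np.linalg.solve(d["intrinsics"],[p[0],p[1],1.]); dr/=np.linalg.norm(dr); o=-d["R"].T@d["t"]
        P=np.eye(3)-np.outer(dr,dr); A.append(P); b.append(P@o)
    return np.linalg.lstsq(np.vstack(A),np.hstack(b),rcond=None)[0]
Z=dict(plate=0,paper=0,tongs=32,tongs_grip=32,tongs_tip=32,rest=0,board=0,roll=18,roll_mid=43,poppy_bun=18,rye_bun=18,jam_jar=0,sugar_shaker=0,coffee_cup=0,scraper=0)
E
python3 - <<'E'
from h import *
D={c:r.capture(c) for c in("scene","top")}
for n,z in Z.items():
    for c in D:
        for q in r.pinpoint(c,n)[:2]:
            v,u=q["at"][0]*384,q["at"][1]*512
            print(n,c,round(q["p"],2),round(u),round(v),ray(D[c],u,v,z).round(0))
E
```

```text
plate scene 0.82 103 221 [ 448. -332.   -0.]
plate scene 0.55 310 179 [574. 210.  -0.]
plate top 0.86 401 263 [ 452. -329.    0.]
paper scene 0.92 132 268 [ 622. -316.    0.]
paper top 0.57 390 193 [ 618. -313.    0.]
paper top 0.55 118 209 [575. 340.   0.]
tongs scene 0.93 180 167 [389. -97.  32.]
tongs scene 0.18 289 265 [807. -13.  32.]
tongs top 0.91 308 287 [ 397. -107.   32.]
tongs_grip scene 0.69 196 205 [ 540. -117.   32.]
tongs_grip top 0.64 305 241 [ 499. -102.   32.]
tongs_grip top 0.34 360 138 [ 747. -238.   32.]
tongs_tip scene 0.72 215 228 [ 631. -109.   32.]
tongs_tip scene 0.43 274 190 [590.  81.  32.]
tongs_tip top 0.67 361 135 [ 754. -242.   32.]
rest scene 0.81 198 201 [501. -98.   0.]
rest top 0.32 319 137 [ 759. -144.    0.]
board scene 0.65 314 181 [585. 214.   0.]
board top 0.79 167 210 [573. 221.   0.]
roll scene 0.94 312 173 [573. 216.  18.]
roll scene 0.65 182 308 [ 779. -259.   18.]
roll top 0.95 167 210 [571. 218.  18.]
roll_mid scene 0.89 313 166 [570. 217.  43.]
roll_mid top 0.79 160 209 [569. 229.  43.]
poppy_bun scene 0.83 274 191 [579.  88.  18.]
popp
[... 212 characters left out ...]
  18.]
jam_jar scene 0.86 222 279 [ 748. -150.    0.]
jam_jar scene 0.4 105 222 [ 455. -329.    0.]
jam_jar top 0.84 319 137 [ 759. -145.    0.]
jam_jar top 0.46 198 131 [772. 156.   0.]
sugar_shaker scene 0.89 289 265 [788.   1.  -0.]
sugar_shaker scene 0.24 179 170 [364. -94.   0.]
sugar_shaker top 0.67 260 124 [791.   1.   0.]
sugar_shaker top 0.54 390 194 [ 615. -313.    0.]
coffee_cup scene 0.78 183 303 [ 760. -249.    0.]
coffee_cup scene 0.15 180 168 [358. -89.   0.]
coffee_cup top 0.76 358 133 [ 769. -241.    0.]
coffee_cup top 0.72 225 207 [581.  84.   0.]
scraper scene 0.59 336 236 [772. 150.   0.]
scraper scene 0.37 216 225 [599. -93.  -0.]
scraper top 0.6 198 131 [772. 155.   0.]
```

Both pictures agree on the layout. In the top view the plate is at (403,259), the paper at (390,195), the tongs run from the hinge at (304,288) to tips at (283/327,180), and the roll is the middle bread at (165,207). Next I'll refine these positions with silhouettes.

Run:
```python
from h import *
D={c:r.capture(c) for c in("scene","top")}
def sil(c,n):
    s=r.silhouettes(c,n); 
    if not s: return None
    m=s[0]["region"].astype(np.uint8); cs=max(cv2.findContours(m,cv2.RETR_EXTERNAL,cv2.CHAIN_APPROX_NONE)[0],key=cv2.contourArea)
    return s[0]["p"],m,cs
def ground(c,cs,z): return np.array([ray(D[c],u,v,z)[:2] for u,v in cs[:,0].astype(float)])
for c in D:
    vis=D[c]["img"][:,:,::-1].copy()
    for n,z in (("plate",22),("paper",0),("board",18),("roll",43),("tongs",32),("rest",20)):
        q=sil(c,n)
        if q is None: print(c,n,None);continue
        p,m,cs=q; cv2.drawContours(vis,[cs],-1,(0,255,0),1)
        g=ground(c,cs,z).astype(np.float32)
        if n=="plate":
            print(c,n,round(p,2),cv2.fitEllipse(g),cv2.minEnclosingCircle(g))
        else: print(c,n,round(p,2),cv2.minAreaRect(g), "pca",end=' ')
        ys,xs=np.nonzero(m); G=np.array([ray(D[c],u,v,z)[:2] for u,v in zip(xs,ys)]); mu=G.mean(0); w,V=np.linalg.eigh(np.cov((G-mu).T)); a=V[:,1]*np.sign(V[0,1]); print(mu.round(),"ang",np.degrees(np.arctan2(a[1],a[0])).round(1))
    cv2.imwrite(f"pics/sil_{c}.png",vis)
d=D["top"];cv2.imwrite("pics/tongs_top.png",cv2.resize(d["img"][165:315,255:455,::-1],None,fx=4,fy=4,interpolation=cv2.INTER_CUBIC))
cv2.imwrite("pics/board_top.png",cv2.resize(d["img"][160:260,70:270,::-1],None,fx=4,fy=4,interpolation=cv2.INTER_CUBIC))
```

```text
scene plate 0.69 ((462.05535888671875, -329.57464599609375), (142.6934051513672, 145.59393310546875), 127.98432922363281) ((461.10272216796875, -328.9952087402344), 74.2341079711914)
[ 464. -331.] ang 26.6
scene paper 0.6 ((615.0889282226562, -313.46820068359375), (213.0269317626953, 211.0569610595703), 0.19112665951251984) pca [ 618. -322.] ang -49.0
scene board 0.82 ((581.8952026367188, 213.25759887695312), (418.90106201171875, 189.95040893554688), 87.91397094726562) pca [591. 193.] ang 87.6
scene roll 0.59 ((568.8185424804688, 218.55905151367188), (62.19572067260742, 102.60719299316406), 89.2042007446289) pca [571. 219.] ang -11.0
scene tongs 0.6 ((516.8538208007812, -102.26800537109375), (117.2530517578125, 276.5645751953125), 88.21263885498047) pca [531. -98.] ang 1.3
scene rest 0.82 ((519.0624389648438, -108.6915054321289), (156.7161102294922, 39.47178268432617), 0.8200965523719788) pca [ 522. -112.] ang -2.8
top plate 0.71 ((461.5390930175781, -329.3548278808594), (146.649658203125, 148.03555297851562), 107.23126220703125) ((461.62530517578125, -328.9502868652344), 75.09428405761719)
[ 461. -329.] ang 17.4
top paper 0.8 ((618.0147705078125, -312.7740173339844), (210.97119140625, 210.1627960205078), 0.2344416379928589) pca [ 620. -311.] ang -73.6
top board 0.8 ((574.0721435546875, 214.7566375732422), (415.700927734375, 182.02297973632812), 88.26048278808594) pca [573. 213.] ang 88.4
top roll 0.67 ((571.39013671875, 220.60984802246094), (89.04932403564453, 50.5861701965332), 2.5923287868499756) pca [572. 219.] ang 9.5
top tongs 0.78 ((520.6815795898438, -102.78864288330078), (112.91893005371094, 257.06695556640625), 87.8126220703125) pca [ 519. -105.] ang -2.6
top rest 0.73 ((505.12908935546875, -110.16422271728516), (154.6710662841797, 44.26739501953125), 3.220221757888794) pca [ 504. -105.] ang -3.1
```

View pics/tongs_top.png

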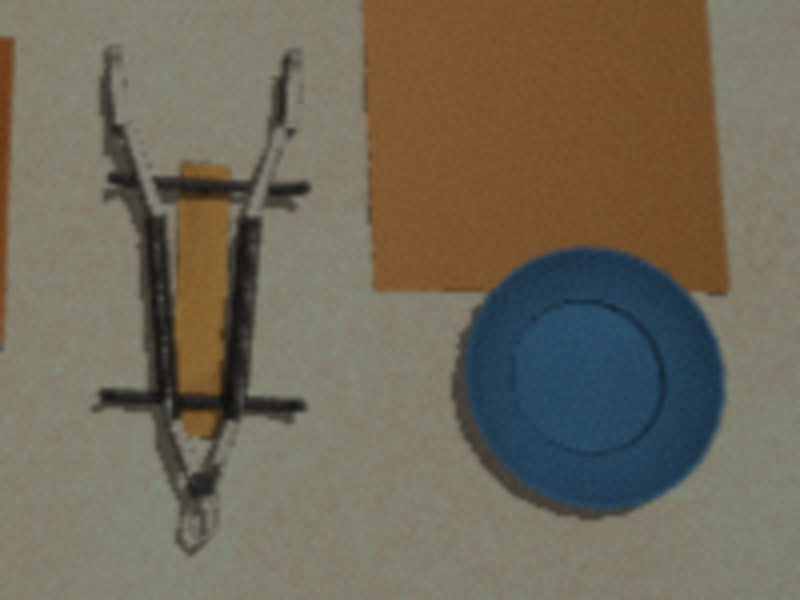

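View pics/board_top.png

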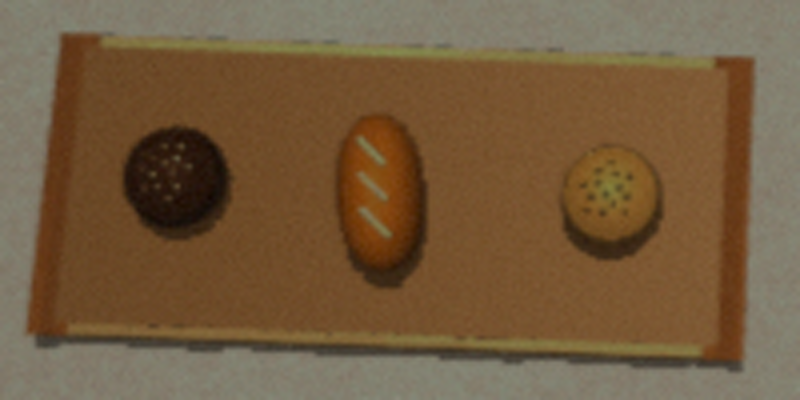

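View pics/sil_top.png

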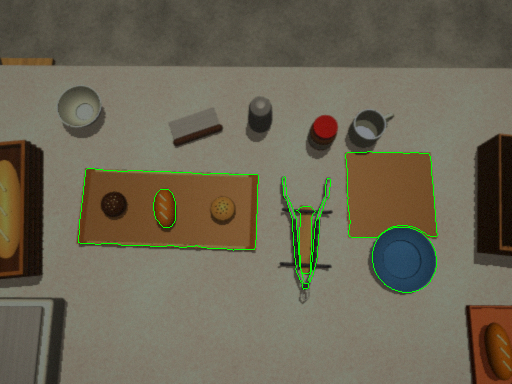

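```bash
cat >> h.py <<'E'
def plan(pos,yaw_deg,cur=None,cyaw=None):
    o=r.get_obs(); p=o["tcp_pos"] if cur is None else np.array(cur)
    e=o["tool_rot"].copy()
    R=Ro.from_euler('xyz',e) if cyaw is None else Ro.from_euler('xyz',[np.pi,0,np.radians(cyaw)])
    T=Ro.from_euler('xyz',[np.pi,0,np.radians(yaw_deg)])
    print("at",p.round(1),np.degrees(e).round(2),"shift cm",(R.inv().apply(np.array(pos)-p)/10).round(2),"turn",np.degrees((R.inv()*T).as_rotvec()).round(2))
E
python3 - <<'E'
from h import *
c=[227.45,-555.23,197.93]; 
plan([357,-340,90],5.9,c,22.28)
plan([357,-340,15],5.9,c,22.28)
E
```

```text
at [ 227.4 -555.2  197.9] [-180.     -0.     22.28] shift cm [ 20.15 -15.    10.79] turn [-0.   -0.   16.38]
at [ 227.4 -555.2  197.9] [-180.     -0.     22.28] shift cm [ 20.15 -15.    18.29] turn [-0.   -0.   16.38]
```

```bash
python3 -m handwheel '[[[4,-3,0],[0,0,4]],[[8,-6,0],[0,0,8]],[[12,-9,1],[0,0,12]],[[16,-12,3],[0,0,16.4]],[[20.15,-15,6],[0,0,16.4]],[[20.15,-15,10.8],[0,0,16.4]],[[20.15,-15,14],[0,0,16.4]],[[20.15,-15,17],[0,0,16.4]],[[20.15,-15,18.3],[0,0,16.4]],[[20.15,-15,18.3],[0,0,16.4]],[[20.15,-15,18.3],[0,0,16.4]]]' 0
python3 - <<'E'
from h import *
d=r.capture("scene"); cv2.imwrite("pics/s1.png",d["img"][:,:,::-1])
plan([357,-340,15],5.9); plan([617-71*.9947,-313-71*.103,15],5.9)
E
```

```text
t: 3.5
tcp_pos: [357.6, -340.9, 16.5]
tool_rot: [3.14, -0.001, 0.102]
force: [-0.1, 0.3, 0.3]
grip_width: 1.0
at [ 357.9 -341.2   17.2] [ 1.7985e+02 -1.1000e-01  5.8500e+00] shift cm [-0.07 -0.13  0.22] turn [ 0.15 -0.11 -0.05]
at [ 357.9 -341.2   17.2] [ 1.7985e+02 -1.1000e-01  5.8500e+00] shift cm [18.96 -0.16  0.25] turn [ 0.15 -0.11 -0.05]
```

View pics/s1.png

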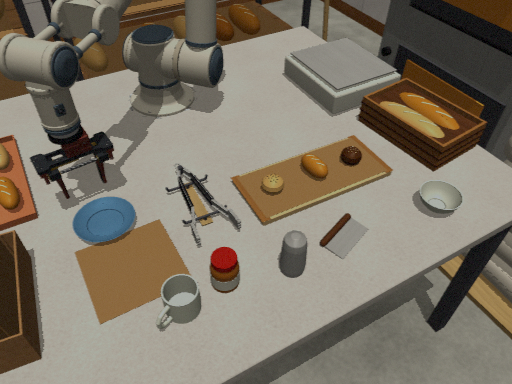

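```bash
python3 -m handwheel '[[[1,0,0],[0,0,0]],[[2,-0.1,0],[0,0,0]],[[3,-0.1,0],[0,0,0]],[[4,-0.1,0],[0,0,0]],[[5,-0.1,0],[0,0,0]],[[6,-0.1,0],[0,0,0]],[[7,-0.1,0],[0,0,0]],[[8,-0.1,0],[0,0,0]],[[9,-0.1,0],[0,0,0]],[[10,-0.1,0],[0,0,0]],[[11,-0.1,0],[0,0,0]],[[12,-0.1,0],[0,0,0]]]'
python3 - <<'E'
from h import *
d=r.capture("scene"); cv2.imwrite("pics/s2.png",d["img"][:,:,::-1])
plan([617-71*.9947,-313-71*.103,15],5.9)
E
```

```text
t: 4.75
tcp_pos: [477.1, -326.7, 14.9]
tool_rot: [3.142, 0.0, 0.103]
force: [-0.2, 0.0, 0.1]
grip_width: 1.0
at [ 478.3 -326.4   14.9] [ 1.80e+02 -6.00e-02  5.91e+00] shift cm [6.83 0.1  0.  ] turn [ 0.   -0.06  0.01]
```

View pics/s2.png

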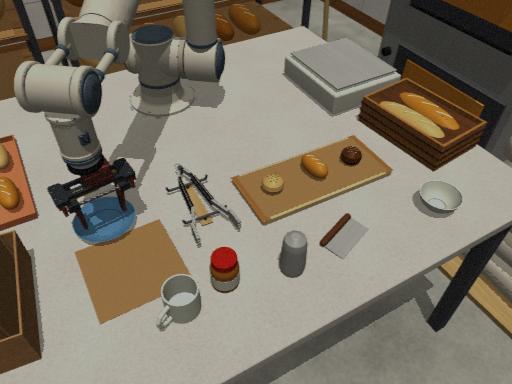

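Run:
```python
from h import *
d=r.capture("scene"); t=r.capture("top")
a=cv2.resize(d["img"][130:270,40:180,::-1],(400,400),interpolation=cv2.INTER_CUBIC)
b=cv2.resize(t["img"][150:310,330:490,::-1],(400,400),interpolation=cv2.INTER_CUBIC)
cv2.imwrite("pics/z2.png",np.hstack([a,b]));print(r.get_obs())
print(proj(t,[[461,-329,22],[550,-319,22],[478,-327,7]]))
```

```text
{'t': 4.9, 'joint_positions': array([-6.59425921e-01,  7.44533165e-02,  1.57398270e+00, -7.62140363e-05,
        1.49346224e+00,  8.08123279e-01]), 'qvel': array([-0.01105262, -0.0152465 ,  0.01706514, -0.00317329,  0.00449998,
       -0.00467894]), 'effort': array([  0.35009737, -42.60838151, -39.91515398,   0.13257265,
        -0.10954091,   0.05602511]), 'tcp_pos': array([ 476.76515794, -326.59813899,   14.7974671 ]), 'tool_rot': array([-3.14143646e+00,  2.73444619e-04,  1.03253048e-01]), 'force': array([-0.13859717, -0.09895802,  0.44055475]), 'moment': array([ 0.03260625, -0.00738075,  0.01152392]), 'grip_width': 0.9994911911220268}
[[403.79566078 258.87817019]
 [397.13957701 220.12068308]
 [400.39886989 251.78542563]]
```

View pics/z2.png

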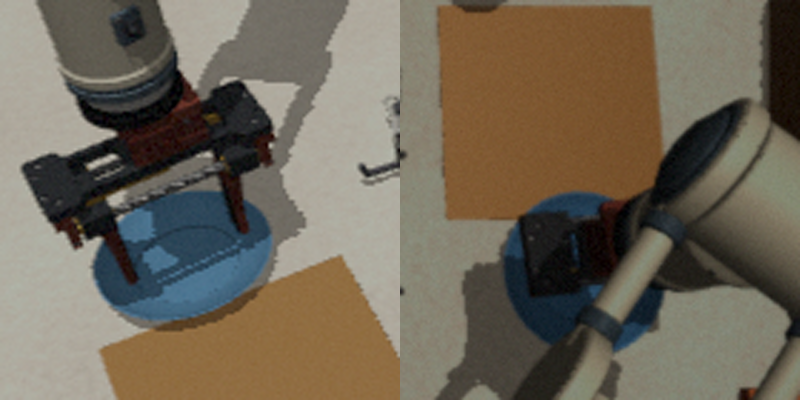

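Run:
```python
from h import *
d=r.capture("scene")
im=d["img"][:,:,::-1].copy()
im=cv2.resize(im[150:260,50:160],(770,770),interpolation=cv2.INTER_CUBIC)
o=r.get_obs();R=Ro.from_euler('xyz',o["tool_rot"])
for z,col in((8,(0,0,255)),(-12,(0,255,0)),(-42,(255,0,255))):
    for y in(44,-44,57,-57):
        p=proj(d,R.apply([0,y,z])+o["tcp_pos"])[0]; q=((p-[50,150])*7).astype(int); cv2.circle(im,tuple(int(v) for v in q),4,col,-1); print(z,y,p)
for R0,z,col in((75,22,(255,255,255)),(75,0,(0,255,255))):
    t=np.linspace(0,6.283,60); P=np.c_[461.5+R0*np.cos(t),-329.3+R0*np.sin(t),0*t+z]
    cv2.polylines(im,[((proj(d,P)-[50,150])*7).astype(np.int32)],True,col,1)
cv2.imwrite("pics/z3.png",cv2.resize(im,(600,600)))
```

```text
8 44 [ 90.61140311 233.61998085]
8 -44 [124.86197911 217.91215967]
8 57 [ 85.34381971 236.03577258]
8 -57 [129.72309337 215.68278071]
-12 44 [ 88.44954206 228.26496515]
-12 -44 [123.23266771 212.53399902]
-12 57 [ 83.09711982 230.6856439 ]
-12 -57 [128.16668655 210.30254679]
-42 44 [ 85.09224202 219.94879961]
-42 -44 [120.70546785 204.19201675]
-42 57 [ 79.60741632 222.37551624]
-42 -57 [125.75298321 201.95878453]
```

View pics/z3.png

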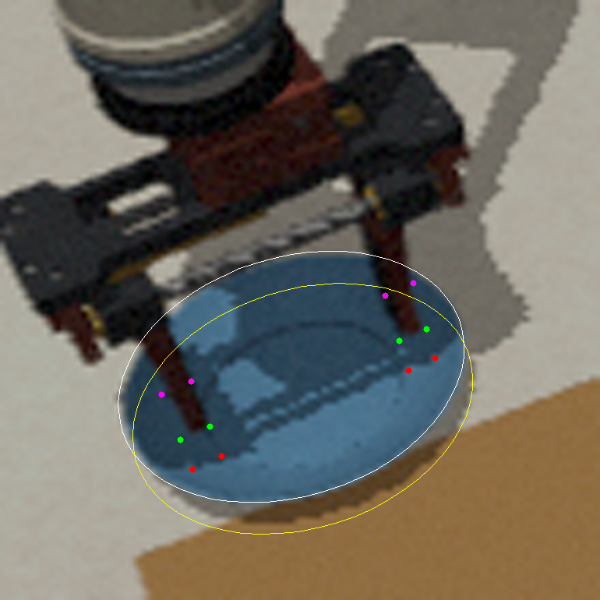

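Run:
```python
from h import *
d=r.capture("scene")
im=cv2.imread("pics/s1.png")
im=cv2.resize(im[110:220,20:130],(770,770),interpolation=cv2.INTER_CUBIC)
p0=np.array([357.6,-340.9,16.5]);R=Ro.from_euler('xyz',[np.pi,0,.102])
for z,col in((8,(0,0,255)),(-12,(0,255,0)),(-42,(255,0,255))):
    for y in(44,-44,57,-57):
      for x in(-10,10):
        p=proj(d,R.apply([x,y,z])+p0)[0]; q=((p-[20,110])*7).astype(int); cv2.circle(im,tuple(int(v) for v in q),4,col,-1)
cv2.imwrite("pics/z4.png",cv2.resize(im,(600,600)))
```

```text
(no output)
```

View pics/z4.png

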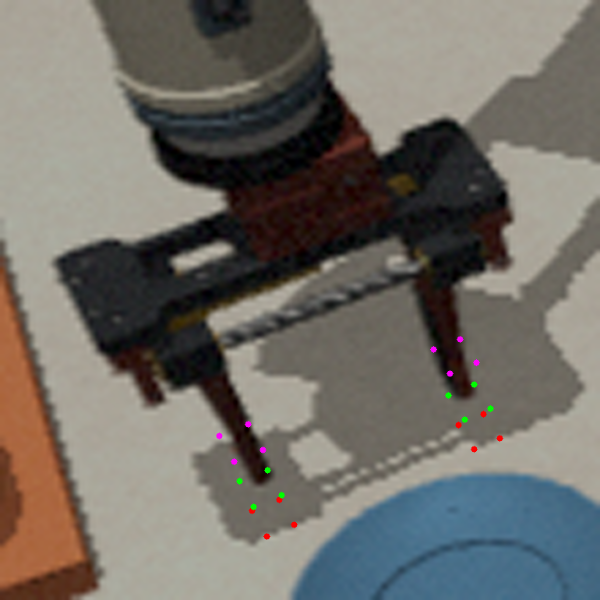

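The fingers passed over the rim with no force and the plate didn't move. In the picture the tips sit about 20 mm higher than the TCP figures imply. I'll back off and probe for the counter gently.

```bash
python3 -m handwheel '[[[-2,0,-3],[0,0,0]],[[-7,0,-3],[0,0,0]],[[-12.5,0,-3],[0,0,0]],[[-12.5,0,0],[0,0,0]],[[-12.5,0,0],[0,0,0]],[[-12.5,0,0],[0,0,0]]]'
python3 -m handwheel '[[[0,0,0.2],[0,0,0]],[[0,0,0.4],[0,0,0]],[[0,0,0.4],[0,0,0]]]'
python3 - <<'E'
from h import *
t=r.capture("top");s=r.capture("scene")
a=cv2.resize(s["img"][110:220,20:130,::-1],(400,400),interpolation=cv2.INTER_CUBIC)
b=cv2.resize(t["img"][190:350,340:500,::-1],(400,400),interpolation=cv2.INTER_CUBIC)
cv2.imwrite("pics/z5.png",np.hstack([a,b]));print(r.get_obs()["tcp_pos"],r.get_obs()["force"])
E
```

```text
t: 5.6
tcp_pos: [351.6, -339.2, 14.9]
tool_rot: [-3.14, 0.0, 0.102]
force: [-0.1, -0.0, 0.6]
grip_width: 1.001
t: 5.9
tcp_pos: [352.6, -339.5, 11.1]
tool_rot: [3.142, -0.0, 0.104]
force: [0.8, -0.1, 0.2]
grip_width: 1.001
[ 352.45724021 -339.52078014   11.11040874] [-0.55185821  0.63242445 -0.21280838]
```

View pics/z5.png

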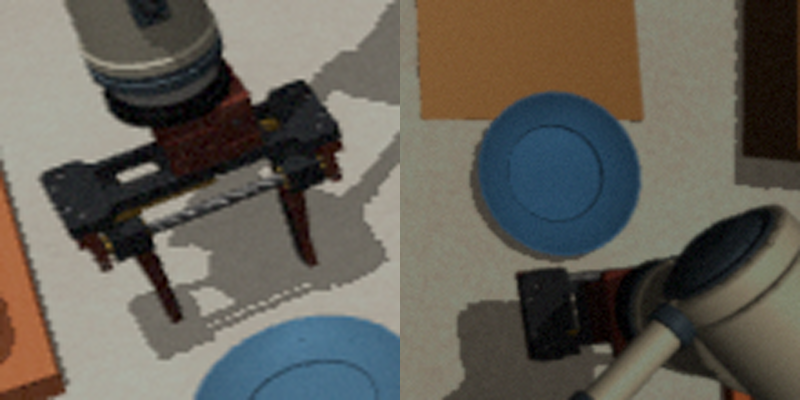

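```bash
python3 -m handwheel '[[[0,0,0.2],[0,0,0]],[[0,0,0.2],[0,0,0]]]'
python3 - <<'E'
from h import *
t=r.capture("top");s=r.capture("scene")
for z in (0,11,50,90,130): print(z,proj(t,[352.5,-339.5,z]),proj(s,[352.5,-339.5,z]))
vis=t["img"][:,:,::-1].copy()
E
```

```text
t: 6.2
tcp_pos: [352.0, -339.4, 8.7]
tool_rot: [-3.141, 0.0, 0.103]
force: [1.1, 0.1, 0.2]
grip_width: 0.996
0 [[408.20752362 307.50482206]] [[ 90.17097847 197.75057604]]
11 [[409.83009092 307.78612765]] [[ 89.08482908 194.81754619]]
50 [[415.87230118 308.83366975]] [[ 85.10964038 184.08297577]]
90 [[422.58280207 309.99707384]] [[ 80.8190889  172.49680203]]
130 [[429.88087266 311.2623453 ]] [[ 76.29489324 160.27969725]]
```

```bash
python3 -m handwheel '[[[0,0,0.1],[0,0,0]],[[0,0,0.1],[0,0,0]]]';python3 -m handwheel '[[[0,0,0.1],[0,0,0]],[[0,0,0.1],[0,0,0]]]'
```

```text
t: 6.5
tcp_pos: [351.9, -339.5, 7.8]
tool_rot: [-3.141, 0.0, 0.102]
force: [-0.3, -0.7, 0.1]
grip_width: 0.997
t: 6.7
tcp_pos: [351.9, -339.5, 6.8]
tool_rot: [-3.141, 0.0, 0.103]
force: [0.5, -0.3, 0.7]
grip_width: 1.005
```

```bash
for i in 1 2 3; do python3 -m handwheel '[[[0,0,0.15],[0,0,0]],[[0,0,0.15],[0,0,0]]]' | egrep 'pos|force';done
python3 - <<'E'
from h import *
print(r.get_obs(), r.nose_length)
E
```

```text
tcp_pos: [351.9, -339.4, 5.2]
force: [0.5, 0.1, 0.2]
tcp_pos: [351.9, -339.4, 3.7]
force: [0.3, -1.5, -0.7]
tcp_pos: [351.9, -339.5, 2.2]
force: [-0.3, -0.3, -0.3]
{'t': 7.3, 'joint_positions': array([-8.37048911e-01, -1.59201844e-01,  1.82392532e+00, -7.33827261e-07,
        1.47721671e+00,  6.31188434e-01]), 'qvel': array([-0.00090859, -0.00082616, -0.00124117, -0.00032485,  0.00223921,
        0.00083628]), 'effort': array([-2.86989925e-03, -3.25838900e+01, -3.95256257e+01,  6.76725176e-02,
       -6.72341930e-02,  2.97952838e-04]), 'tcp_pos': array([ 351.87711004, -339.47043226,    2.19008305]), 'tool_rot': array([-3.14131251e+00,  2.05672813e-04,  1.02559079e-01]), 'force': array([-0.31106275, -0.28082657, -0.34842206]), 'moment': array([-0.0136699 ,  0.01907409, -0.02260671]), 'grip_width': 0.9968772568289267} 8.0
```

```bash
for i in 1 2 3; do python3 -m handwheel '[[[0,0,0.2],[0,0,0]],[[0,0,0.2],[0,0,0]]]' | egrep 'pos|force';done
python3 - <<'E'
from h import *
s=r.capture("scene")
a=cv2.resize(s["img"][110:220,20:130,::-1],(600,600),interpolation=cv2.INTER_CUBIC)
cv2.imwrite("pics/z6.png",a)
E
```

```text
tcp_pos: [351.8, -339.4, 0.1]
force: [-0.1, 0.1, 0.4]
tcp_pos: [351.9, -339.4, -1.9]
force: [0.3, -0.1, -0.2]
tcp_pos: [351.9, -339.4, -3.9]
force: [-1.2, -0.2, 0.8]
```

View pics/z6.png

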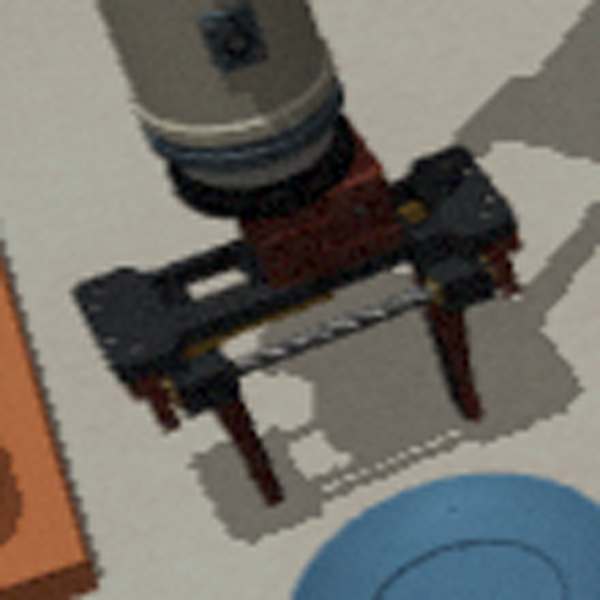

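Run:
```python
from h import *
s=r.capture("scene"); R=Ro.from_euler('xyz',[np.pi,0,.1026])
from scipy.optimize import least_squares
p0=np.array([351.9,-339.4,-3.9])
for q in((275,502),(475,418)):
    q=np.array(q)*110/600+[20,110]
    for x in(-10,0,10):
        f=lambda v:proj(s,R.apply([x,v[0],v[1]])+p0)[0]-q
        v=least_squares(f,[44,0]).x; print(x,v.round(1),"world z",round(p0[2]-v[1],1))
```

```text
-10 [47.9 -7.2] world z 3.3
0 [ 48.7 -16.3] world z 12.4
10 [ 49.5 -25.3] world z 21.4
-10 [-51.5  -7.4] world z 3.5
0 [-49.6 -16.5] world z 12.6
10 [-47.7 -25.6] world z 21.7
```

```bash
python3 -m handwheel '[[[0,0,0.2],[0,0,0]],[[0,0,0.3],[0,0,0]]]' | egrep 'pos|force'; python3 -m handwheel '[[[0.8,0,0],[0,0,0]],[[1.6,-0,0],[0,0,0]],[[2.4,-0,0],[0,0,0]],[[3.2,-0,0],[0,0,0]],[[4,-0,0],[0,0,0]],[[5,-0,0],[0,0,0]],[[6,-0,0],[0,0,0]],[[6,-0,0],[0,0,0]]]'
python3 - <<'E'
from h import *
s=r.capture("scene");t=r.capture("top")
a=cv2.resize(s["img"][130:270,40:180,::-1],(400,400),interpolation=cv2.INTER_CUBIC)
b=cv2.resize(t["img"][150:310,330:490,::-1],(400,400),interpolation=cv2.INTER_CUBIC)
cv2.imwrite("pics/z7.png",np.hstack([a,b]))
E
```

```text
tcp_pos: [351.9, -339.5, -6.8]
force: [-0.1, 0.8, 0.9]
t: 9.0
tcp_pos: [413.0, -333.2, -6.6]
tool_rot: [-3.142, -0.001, 0.104]
force: [-0.1, 0.5, -1.0]
grip_width: 1.001
```

View pics/z7.png

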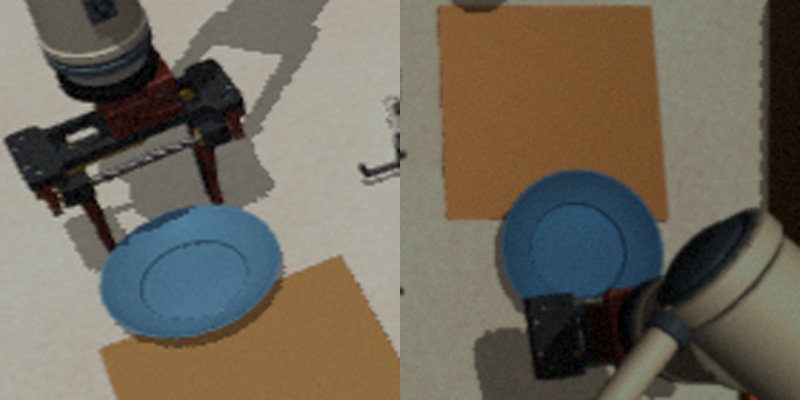

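```bash
python3 -m handwheel '[[[1,0,0],[0,0,0]],[[2,-0,0],[0,0,0]],[[3,-0,0],[0,0,0]],[[4,-0,0],[0,0,0]],[[5,-0,0],[0,0,0]],[[6,-0,0],[0,0,0]],[[7,-0,0],[0,0,0]],[[8,-0,0],[0,0,0]],[[9,-0,0],[0,0,0]],[[10,0,0],[0,0,0]],[[11,0,0],[0,0,0]],[[12,0,0],[0,0,0]]]'
python3 - <<'E'
from h import *
s=r.capture("scene");t=r.capture("top")
a=cv2.resize(s["img"][170:310,60:200,::-1],(400,400),interpolation=cv2.INTER_CUBIC)
b=cv2.resize(t["img"][130:290,310:470,::-1],(400,400),interpolation=cv2.INTER_CUBIC)
cv2.imwrite("pics/z8.png",np.hstack([a,b]))
for c,d in(("scene",s),("top",t)):
    m=r.silhouettes(c,"plate")[0]; 
    cs=max(cv2.findContours(m["region"].astype(np.uint8),0,1)[0],key=cv2.contourArea)
    g=np.array([ray(d,u,v,22)[:2] for u,v in cs[:,0].astype(float)],np.float32); print(c,m["p"],cv2.minEnclosingCircle(g),g.max(0),g.min(0))
E
```

```text
t: 10.3
tcp_pos: [531.8, -321.0, -6.6]
tool_rot: [-3.141, 0.0, 0.103]
force: [-1.9, 0.1, -0.0]
grip_width: 0.997
scene 0.96 ((599.7477416992188, -316.5024719238281), 74.23896789550781) [ 671.0563  -242.64801] [ 528.0231  -390.33292]
top 0.98 ((603.744140625, -315.203857421875), 73.51598358154297) [ 675.1158  -241.83626] [ 566.2097  -380.44598]
```

View pics/z8.png

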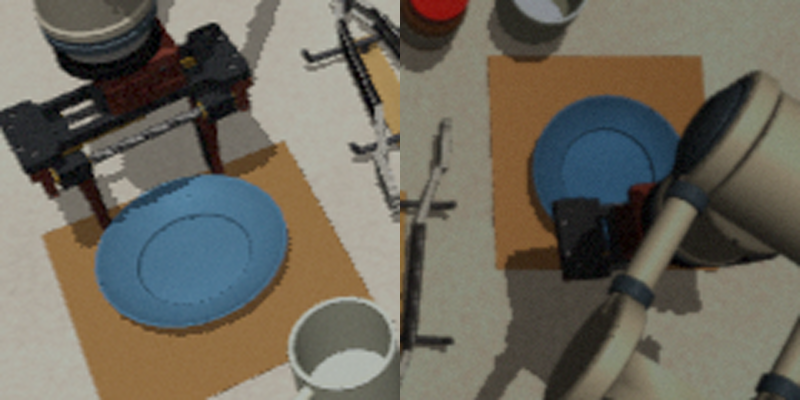

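```bash
python3 -m handwheel '[[[0.6,0,0],[0,0,0]],[[1.1,0,0],[0,0,0]],[[1.6,0,0],[0,0,0]],[[1.6,0,0],[0,0,0]],[[0,0,0],[0,0,0]],[[-3,0,0],[0,0,0]],[[-4,0,-5],[0,0,0]],[[-4,0,-10],[0,0,0]],[[-4,0,-15],[0,0,0]]]'
python3 - <<'E'
from h import *
s=r.capture("scene");t=r.capture("top")
for c,d in(("scene",s),("top",t)):
  for n,z in(("plate",22),("paper",0)):
    m=r.silhouettes(c,n)[0]; 
    cs=max(cv2.findContours(m["region"].astype(np.uint8),0,1)[0],key=cv2.contourArea)
    g=np.array([ray(d,u,v,z)[:2] for u,v in cs[:,0].astype(float)],np.float32); print(c,n,m["p"],cv2.minEnclosingCircle(g),cv2.minAreaRect(g))
cv2.imwrite("pics/s9.png",np.hstack([s["img"][150:340,30:250,::-1],t["img"][120:310,300:512,::-1]]))
E
```

```text
t: 11.4
tcp_pos: [490.7, -324.9, 144.0]
tool_rot: [-3.141, -0.0, 0.102]
force: [0.2, -0.1, 0.4]
grip_width: 0.999
scene plate 0.98 ((615.4583129882812, -316.9404296875), 75.32904052734375) ((616.41552734375, -316.2441711425781), (148.06967163085938, 144.3706512451172), 60.8171501159668)
scene paper 0.97 ((615.44189453125, -312.6282653808594), 144.63336181640625) ((615.0435791015625, -313.3131408691406), (210.77854919433594, 212.0417938232422), 0.4056107699871063)
top plate 0.55 ((616.303466796875, -314.5544128417969), 74.22663116455078) ((617.7953491210938, -313.93701171875), (140.38113403320312, 145.79177856445312), 21.300006866455078)Traceback (most recent call last):
  File "<stdin>", line 5, in <module>
IndexError: list index out of range
```

Run:
```python
from h import *
t=r.capture("top");s=r.capture("scene")
a=lambda u,v,z:ray(t,255+u/4,165+v/4,z).round(1)
pin=a(203,483,40); tl=a(110,50,46); tr=a(294,50,46)
print("pin",pin,"tipL",tl,"tipR",tr,(tl+tr)/2-pin, np.linalg.norm((tl+tr)/2-pin),np.linalg.norm(tl-tr))
for nm,P in (("hand85",((152,215),(251,217))),("handnear",((172,415),(236,415)))):
    L=a(*P[0],44);R=a(*P[1],44);print(nm,L,R,(L+R)/2,np.linalg.norm(L-R))
cv2.imwrite("pics/t9.png",cv2.resize(t["img"][165:315,225:385,::-1],None,fx=4,fy=4,interpolation=cv2.INTER_CUBIC))
cv2.imwrite("pics/s9.png",cv2.resize(s["img"][150:260,140:260,::-1],None,fx=5,fy=5,interpolation=cv2.INTER_CUBIC))
```

```text
pin [ 399.5 -102.1   40. ] tipL [644.2 -51.4  46. ] tipR [ 645.  -158.1   46. ] [245.1   -2.65   6.  ] 245.18774949005916 106.70299902064608
hand85 [548.3 -75.   44. ] [ 547.6 -131.4   44. ] [ 547.95 -103.2    44.  ] 56.40434380435607
handnear [436.3 -85.   44. ] [ 436.6 -120.7   44. ] [ 436.45 -102.85   44.  ] 35.701260481949376
```

View pics/t9.png

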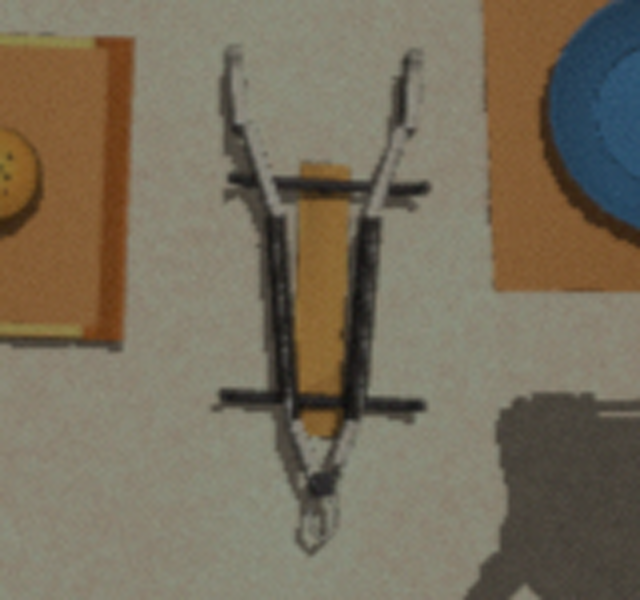

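View pics/s9.png

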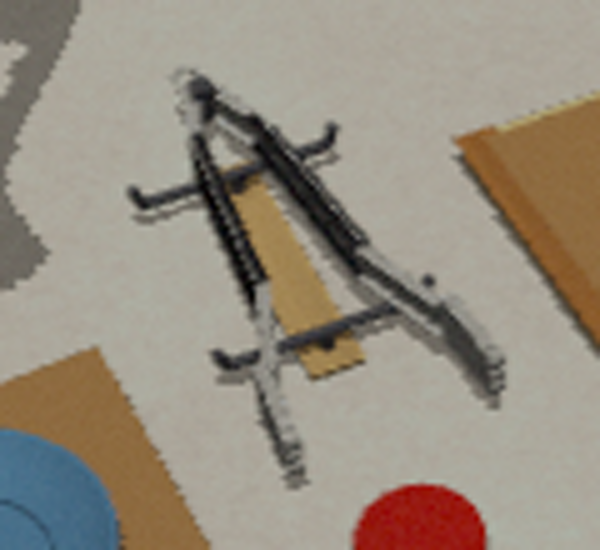

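```bash
python3 -m handwheel '[[[0,0,0],[0,0,0]],[[0,0,0],[0,0,0]],[[0,0,0],[0,0,0]],[[0,0,0],[0,0,0]],[[0,0,0],[0,0,0]]]' 100
python3 - <<'E'
from h import *
s=r.capture("scene"); o=r.get_obs(); print(o["grip_width"],o["tcp_pos"])
im=cv2.resize(s["img"][110:230,60:180,::-1],(600,600),interpolation=cv2.INTER_CUBIC)
R=Ro.from_euler('xyz',o["tool_rot"])
for z,col in((8,(0,0,255)),(-11,(0,255,0)),(-31,(255,0,255))):
    for y in(26,-26):
        p=proj(s,R.apply([0,y,z])+o["tcp_pos"])[0]; q=((p-[60,110])*5).astype(int); cv2.circle(im,tuple(int(v) for v in q),3,col,-1)
cv2.imwrite("pics/z10.png",im)
E
```

```text
t: 12.3
tcp_pos: [491.2, -325.2, 142.4]
tool_rot: [-3.142, 0.0, 0.103]
force: [0.5, -1.0, 0.2]
grip_width: 0.618
0.6116755761750602 [ 491.27534844 -325.23006681  142.52949518]
```

View pics/z10.png

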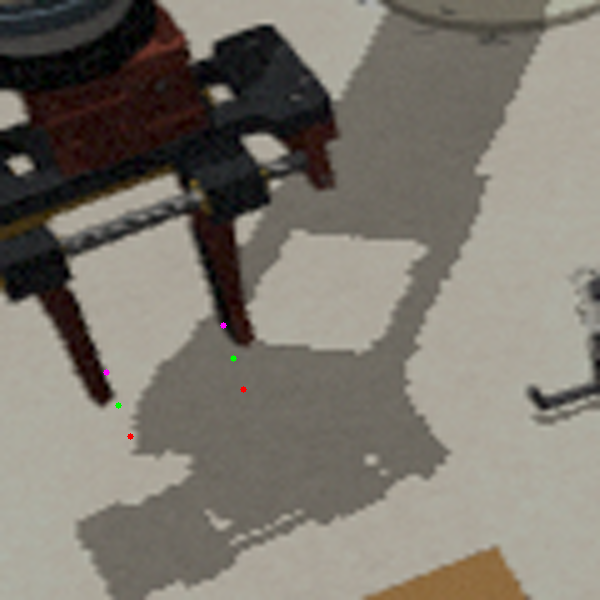

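Run:
```python
from h import *
plan([501,-103.2,110],-0.6)
plan([501,-103.2,-6],-0.6)
```

```text
at [ 491.3 -325.2  142.5] [ 1.80e+02 -1.00e-02  5.88e+00] shift cm [  3.24 -21.99   3.25] turn [ 0.   -0.01  6.48]
at [ 491.3 -325.2  142.5] [ 1.80e+02 -1.00e-02  5.88e+00] shift cm [  3.24 -21.99  14.85] turn [ 0.   -0.01  6.48]
```

```bash
python3 -m handwheel '[[[0.5,-4,0],[0,0,2]],[[1,-9,0],[0,0,4]],[[2,-14,0],[0,0,6.5]],[[3,-18,1],[0,0,6.5]],[[3.2,-22,2],[0,0,6.5]],[[3.2,-22,6],[0,0,6.5]],[[3.2,-22,6],[0,0,6.5]],[[3.2,-22,6],[0,0,6.5]]]' 0
python3 - <<'E'
from h import *
s=r.capture("scene"); t=r.capture("top");o=r.get_obs(); plan([501,-103.2,-6],-0.6)
a=cv2.resize(s["img"][90:250,130:290,::-1],(400,400),interpolation=cv2.INTER_CUBIC)
b=cv2.resize(t["img"][160:320,225:385,::-1],(400,400),interpolation=cv2.INTER_CUBIC)
cv2.imwrite("pics/z11.png",np.hstack([a,b]))
E
```

```text
t: 13.15
tcp_pos: [500.0, -103.2, 82.4]
tool_rot: [-3.141, 0.002, -0.011]
force: [-0.3, -0.9, 0.1]
grip_width: 1.001
at [ 501.4 -104.1   84.5] [ 1.7996e+02 -1.3000e-01 -6.9000e-01] shift cm [-0.06 -0.1   9.05] turn [ 0.04 -0.13 -0.09]
```

View pics/z11.png

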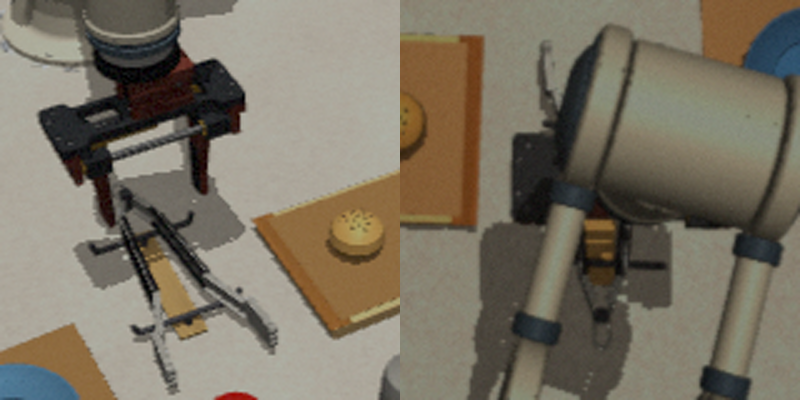

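```bash
python3 -m handwheel '[[[0,0,3],[0,0,0]],[[0,0,5],[0,0,0]],[[0,0,5],[0,0,0]]]'
python3 - <<'E'
from h import *
s=r.capture("scene"); o=r.get_obs(); print(o["tcp_pos"])
a=cv2.resize(s["img"][120:240,130:250,::-1],(600,600),interpolation=cv2.INTER_CUBIC)
# predicted grip-width marks on handles
for X in ([501,-103.2,44],[501,-74.7,44],[501,-131.7,44],[501,-74.7,20],[501,-131.7,20]):
    q=((proj(s,X)[0]-[130,120])*5).astype(int); cv2.circle(a,tuple(int(v) for v in q),3,(0,0,255),-1)
cv2.imwrite("pics/z12.png",a)
E
```

```text
t: 13.55
tcp_pos: [499.6, -103.7, 31.2]
tool_rot: [-3.141, 0.003, -0.012]
force: [-0.4, -0.1, -0.1]
grip_width: 0.999
[ 500.47708975 -103.83481218   32.95516825]
```

View pics/z12.png

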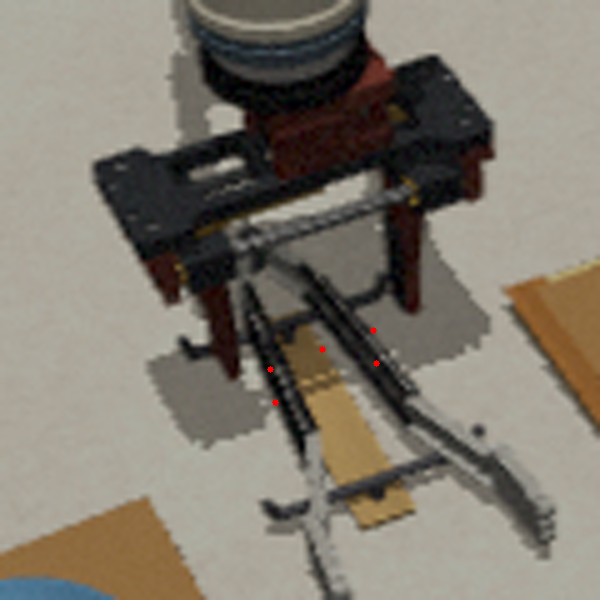

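```bash
python3 -m handwheel '[[[0,0,1.5],[0,0,0]],[[0,0,3],[0,0,0]],[[0,0,3.8],[0,0,0]],[[0,0,3.8],[0,0,0]],[[0,0,3.8],[0,0,0]]]'
python3 -m handwheel '[[[0,0,0.2],[0,0,0]],[[0,0,0.2],[0,0,0]]]'
python3 - <<'E'
from h import *
s=r.capture("scene"); o=r.get_obs(); print(o["tcp_pos"])
a=cv2.resize(s["img"][120:240,130:250,::-1],(600,600),interpolation=cv2.INTER_CUBIC)
cv2.imwrite("pics/z13.png",a)
E
```

```text
t: 14.1
tcp_pos: [500.5, -103.0, -5.7]
tool_rot: [-3.141, 0.0, -0.011]
force: [0.1, -0.4, 0.4]
grip_width: 1.002
t: 14.3
tcp_pos: [500.8, -103.1, -7.2]
tool_rot: [3.141, -0.001, -0.011]
force: [-0.2, 0.5, 0.4]
grip_width: 0.998
[ 500.79334016 -103.17101679   -7.16180445]
```

View pics/z13.png

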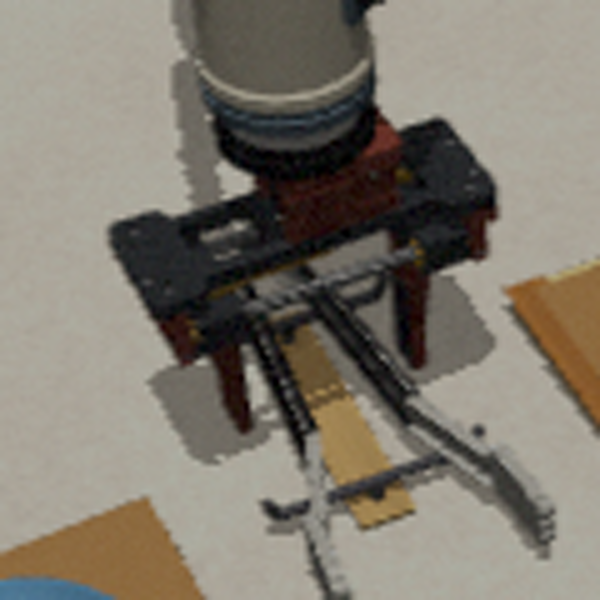

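```bash
python3 -m handwheel '[[[0,0,0],[0,0,0]],[[0,0,0],[0,0,0]],[[0,0,0],[0,0,0]],[[0,0,0],[0,0,0]],[[0,0,0],[0,0,0]],[[0,0,0],[0,0,0]]]' 114
python3 -m handwheel '[[[0,0,-0.5],[0,0,0]],[[0,0,-1.5],[0,0,0]],[[0,0,-2.5],[0,0,0]],[[0,0,-4],[0,0,0]],[[0,0,-6],[0,0,0]],[[0,0,-6],[0,0,0]]]'
python3 - <<'E'
from h import *
s=r.capture("scene"); t=r.capture("top");o=r.get_obs(); print(o["tcp_pos"])
a=cv2.resize(s["img"][90:250,130:290,::-1],(400,400),interpolation=cv2.INTER_CUBIC)
b=cv2.resize(t["img"][160:320,225:385,::-1],(400,400),interpolation=cv2.INTER_CUBIC)
cv2.imwrite("pics/z14.png",np.hstack([a,b]))
E
```

```text
t: 14.95
tcp_pos: [500.6, -103.1, -7.5]
tool_rot: [3.142, -0.0, -0.011]
force: [-0.2, -0.2, -0.4]
grip_width: 0.559
t: 15.55
tcp_pos: [502.8, -103.7, 56.9]
tool_rot: [3.14, -0.007, -0.011]
force: [0.9, -0.3, -0.7]
grip_width: 0.551
[ 501.0950182  -103.27128843   53.36611442]
```

View pics/z14.png

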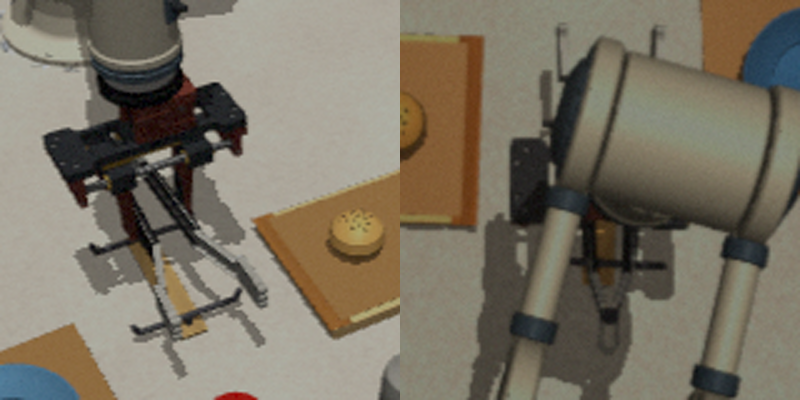

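```bash
python3 -m handwheel '[[[0,0,-2],[0,0,0]],[[0,0,-4],[0,0,0]],[[0,0,-6],[0,0,0]],[[0,0,-6],[0,0,0]]]'
cat > fit.py <<'E'
from h import *
from scipy.optimize import minimize
def fit():
    M={}
    for c in("scene","top"):
        d=r.capture(c); q=r.silhouettes(c,"roll")
        for k in q[:2]: print(c,round(k["p"],2),np.round(k["extent"],3))
        M[c]=(d,q[0]["region"].astype(np.uint8))
    u=np.random.default_rng(0).normal(size=(1500,3))
    def pts(n1):  # superellipsoid along x
        v=u/np.linalg.norm(u,axis=1)[:,None]
        s=(np.abs(v[:,0])**n1+np.hypot(v[:,1],v[:,2])**n1)**(-1/n1)
        return v*s[:,None]*[46,25,25]
    S=8
    def cost(p,cams,P):
        c,s_=np.cos(p[2]),np.sin(p[2]); X=np.c_[c*P[:,0]-s_*P[:,1]+p[0],s_*P[:,0]+c*P[:,1]+p[1],P[:,2]+43]
        tot=0
        for k in cams:
            d,m=M[k]; h=cv2.convexHull(((proj(d,X)+.5)*S).astype(np.float32)).astype(np.int32)
            x0,y0=np.argwhere(m).min(0)[::-1]-12; x1,y1=np.argwhere(m).max(0)[::-1]+12
            mm=cv2.resize(m[y0:y1,x0:x1],None,fx=S,fy=S,interpolation=cv2.INTER_NEAREST)
            I=np.zeros_like(mm); cv2.fillPoly(I,[h-np.array([x0,y0])*S],1)
            tot+=1-(I&mm).sum()/(I|mm).sum()
        return tot
    for n1 in(2,2.6):
      P=pts(n1)
      for cams in(("top",),("scene",),("scene","top")):
        b=min((minimize(cost,[571,219,a],args=(cams,P),method="Nelder-Mead",options=dict(initial_simplex=[[571,219,a],[577,219,a],[571,225,a],[571,219,a+.1]])) for a in(-.2,0,.2)),key=lambda q:q.fun)
        print(n1,cams,b.x[:2].round(1),"yaw deg",np.degrees(b.x[2]).round(1),"cost",round(b.fun,3))
fit()
E
python3 fit.py
```

```text
t: 16.05
tcp_pos: [501.6, -103.4, 114.5]
tool_rot: [3.141, -0.004, -0.011]
force: [-0.0, -0.2, -1.5]
grip_width: 0.557
scene 0.6 [0.581 0.406 0.057 0.06 ]
top 0.9 [0.302 0.489 0.043 0.094]
top 0.19 [0.621 0.438 0.031 0.301]
2 ('top',) [572.3 218.9] yaw deg 6.7 cost 0.071
2 ('scene',) [569.7 218.3] yaw deg 5.0 cost 0.05
2 ('scene', 'top') [570.7 218.6] yaw deg 4.1 cost 0.138
2.6 ('top',) [572.4 219. ] yaw deg 5.8 cost 0.043
2.6 ('scene',) [569.5 218.4] yaw deg -0.3 cost 0.097
2.6 ('scene', 'top') [572.5 218.9] yaw deg 4.6 cost 0.158
```

Run:
```python
from h import *
plan([451.5,208.2,70],5)
```

```text
at [ 499.7 -102.9  110.4] [-1.7996e+02  1.7000e-01 -6.2000e-01] shift cm [ -5.15 -31.05   4.08] turn [-0.05  0.16 -5.62]
```

```bash
python3 -m handwheel '[[[-0.3,-1.5,0],[0,0,0]],[[-0.8,-4.5,0],[0,0,0]],[[-1.5,-8,0],[0,0,0]],[[-2.2,-12,0],[0,0,-1]],[[-2.8,-16,0],[0,0,-2]],[[-3.4,-20,0],[0,0,-3]],[[-4,-23.5,0],[0,0,-4]],[[-4.5,-26.5,0],[0,0,-5]],[[-4.9,-29,0],[0,0,-5.6]],[[-5.15,-31.05,0],[0,0,-5.6]],[[-5.15,-31.05,0],[0,0,-5.6]],[[-5.15,-31.05,0],[0,0,-5.6]]]'
cat > look.py <<'E'
import sys
from h import *
s=r.capture("scene"); t=r.capture("top");o=r.get_obs(); print(o["tcp_pos"],np.degrees(o["tool_rot"]),o["grip_width"],o["force"])
a=cv2.resize(s["img"][60:240,200:380,::-1],(400,400),interpolation=cv2.INTER_CUBIC)
b=cv2.resize(t["img"][130:310,70:250,::-1],(400,400),interpolation=cv2.INTER_CUBIC)
cv2.imwrite(sys.argv[1],np.hstack([a,b]))
E
python3 look.py pics/z15.png
```

```text
t: 17.45
tcp_pos: [451.6, 208.2, 111.7]
tool_rot: [3.141, 0.001, 0.088]
force: [-0.7, -1.1, -1.5]
grip_width: 0.558
[452.1548705  207.36011896 112.05643147] [1.79972054e+02 3.77563190e-02 4.95127494e+00] 0.555385019439419 [ 0.31701972  0.06958387 -1.00798668]
```

View pics/z15.png

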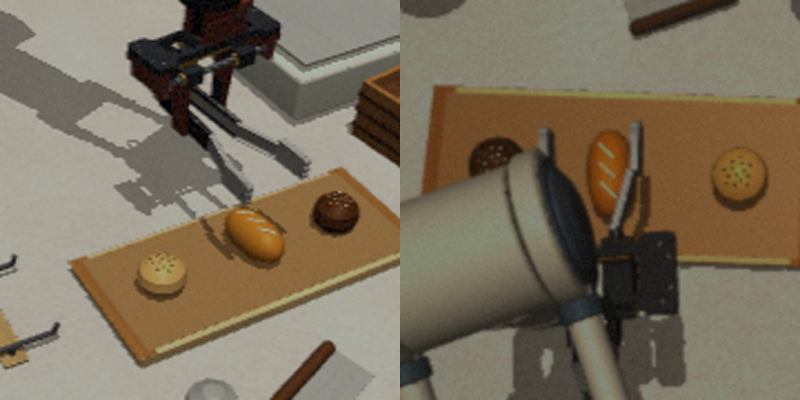

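Run:
```python
from h import *
t=r.capture("top")
f=lambda u,v,z:ray(t,70+(u-400)*.45,130+v*.45,z)
L=f(543,130,165);R=f(635,124,165);m=(L+R)/2
print(L,R,m,np.linalg.norm(L-R))
T=np.array([452.,208.]);y=np.radians(5);print("expected end (145 ahead)",T+145*np.array([np.cos(y),np.sin(y)]))
```

```text
[591.210962   257.43922724 165.        ] [597.46528543 173.35238706 165.        ] [594.33812371 215.39580715 165.        ] 84.31911558634702
expected end (145 ahead) [596.44823122 220.6375827 ]
```

```bash
python3 -m handwheel '[[[0,0,2],[0,0,0]],[[0,0,4],[0,0,0]],[[0,0,6],[0,0,0]],[[0,0,6],[0,0,0]],[[0,0,6],[0,0,0]]]'
python3 - <<'E'
from h import *
s=r.capture("scene"); t=r.capture("top");o=r.get_obs(); print(o["tcp_pos"])
cv2.imwrite("pics/z16.png",np.hstack([cv2.resize(s["img"][100:200,270:370,::-1],(400,400),interpolation=cv2.INTER_CUBIC),cv2.resize(t["img"][160:260,110:210,::-1],(400,400),interpolation=cv2.INTER_CUBIC)]))
E
```

```text
t: 18.1
tcp_pos: [452.5, 207.3, 52.7]
tool_rot: [3.141, 0.0, 0.086]
force: [-0.1, 0.6, -1.7]
grip_width: 0.555
[453.26659006 207.84636544  53.98809712]
```

View pics/z16.png

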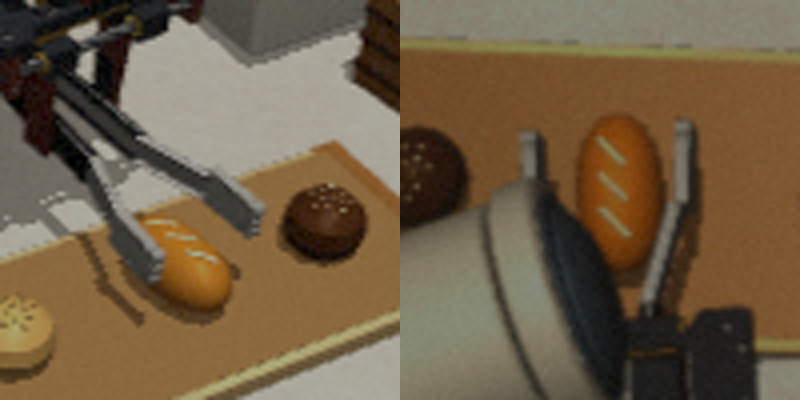

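Run:
```python
from h import *
t=r.capture("top");s=r.capture("scene")
f=lambda u,v,z:ray(t,110+(u-400)/4,160+v/4,z).round(1)
for z in(93,108):
    L=f(531,133,z);R=f(684,123,z);print(z,L,R,(L+R)/2,np.linalg.norm(L-R))
g=lambda u,v:(270+u/4,100+v/4)
# triangulate far-top pad ends: scene: left arm(+y) far top (262,205), right arm far top (163,255)
h=lambda u,v:(110+(u-400)/4,160+v/4)
for a,b in(((262,207),(531,133)),((163,257),(684,123))):
    X=tri(s,g(*a),t,h(*b));print(X.round(1),proj(s,X)-g(*a))
T=np.array([453,207.8]);y=np.radians(5);print("expected end",T+145*np.array([np.cos(y),np.sin(y)]))
```

```text
93 [595.4 258.4  93. ] [601.7 174.6  93. ] [598.55 216.5   93.  ] 84.03648017379118
108 [592.5 254.5 108. ] [598.7 172.  108. ] [595.6  213.25 108.  ] 82.73264168392062
[596.8 260.7  93. ] [[-0.94379318  0.22211234]]
[603.4 177.2  90. ] [[-0.89155323  0.17156945]]
expected end [597.44823122 220.4375827 ]
```

Run:
```python
from h import *
s=r.capture("scene");t=r.capture("top");o=r.get_obs()
y=np.radians(5)
def ov(d,x0,y0,w,k,pitch,zc,col,im):
    # tongs frame origin at grip; joint ~.09 closed : half open line offsets
    for sg in(1,-1):
        for dz0,dz1 in((12,15),(-12,-15)):
            P=[]
            for x,hw,dz in((-55,14,dz0),(45,26,dz0),(100,42,dz1),(145,43,dz1)):
                v=np.array([x*np.cos(pitch)+dz*np.sin(pitch),sg*hw,dz-x*np.sin(pitch)])
                P.append([o["tcp_pos"][0]+v[0]*np.cos(y)-v[1]*np.sin(y),o["tcp_pos"][1]+v[0]*np.sin(y)+v[1]*np.cos(y),zc+v[2]])
            q=((proj(d,P)-[x0,y0])*k).astype(np.int32); cv2.polylines(im,[q],False,col,1)
out=[]
for pitch,zc in((0,93),(0.13,93),(0,77)):
    a=cv2.resize(s["img"][60:200,230:370,::-1],(400,400),interpolation=cv2.INTER_CUBIC)
    ov(s,230,60,140,400/140,pitch,zc,(0,255,0),a)
    out.append(a)
cv2.imwrite("pics/z17.png",np.hstack(out[:2])); cv2.imwrite("pics/z18.png",out[2])
```

```text
(no output)
```

View pics/z17.png

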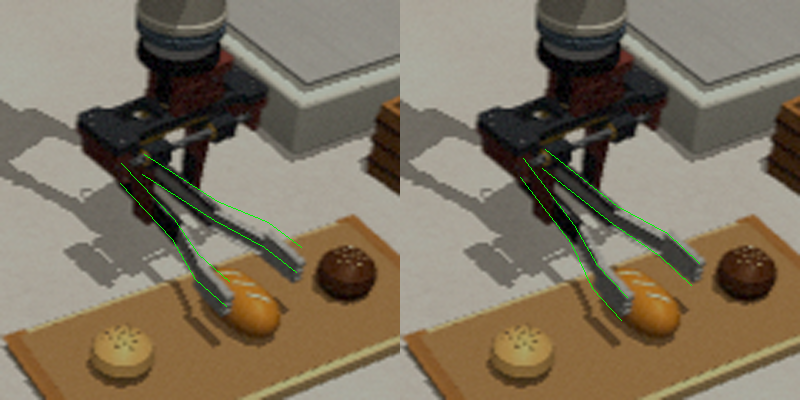

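View pics/z18.png

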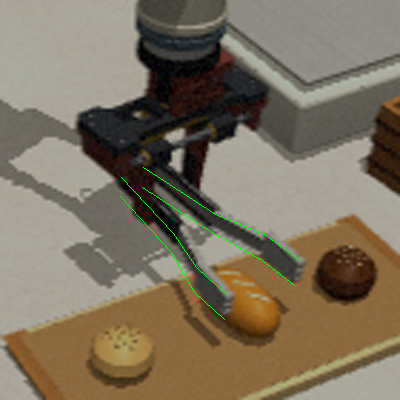

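```bash
python3 -m handwheel '[[[0,-0.4,0],[0,0,0]],[[0,-0.4,0.6],[0,0,0]],[[0,-0.4,1.2],[0,0,0]],[[0,-0.4,1.8],[0,0,0]],[[0,-0.4,1.8],[0,0,0]]]'
python3 - <<'E'
from h import *
s=r.capture("scene"); t=r.capture("top");o=r.get_obs(); print(o["tcp_pos"])
cv2.imwrite("pics/z19.png",np.hstack([cv2.resize(s["img"][100:200,270:370,::-1],(400,400),interpolation=cv2.INTER_CUBIC),cv2.resize(t["img"][160:260,110:210,::-1],(400,400),interpolation=cv2.INTER_CUBIC)]))
E
```

```text
t: 18.9
tcp_pos: [451.2, 211.5, 32.7]
tool_rot: [3.141, 0.003, 0.087]
force: [-0.1, -0.2, -1.1]
grip_width: 0.559
[451.81191375 211.7942335   34.00861762]
```

View pics/z19.png

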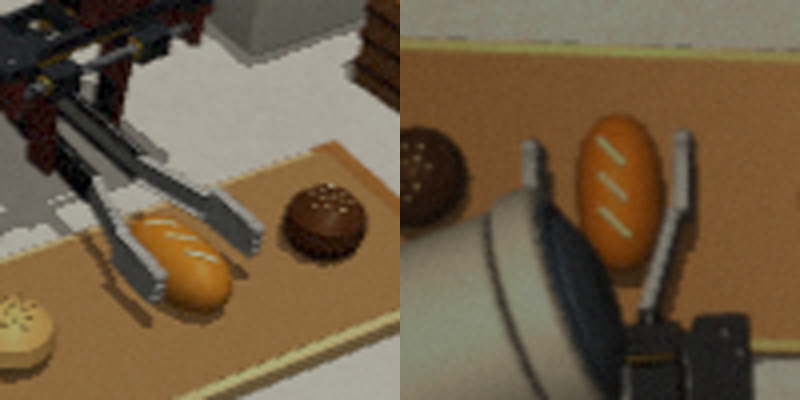

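```bash
python3 -m handwheel '[[[0,0,0.5],[0,0,0]],[[0,0,1],[0,0,0]],[[0,0,1.5],[0,0,0]],[[0,0,2.1],[0,0,0]],[[0,0,2.1],[0,0,0]],[[0,0,2.1],[0,0,0]]]'
python3 - <<'E'
from h import *
s=r.capture("scene"); t=r.capture("top");o=r.get_obs(); print(o["tcp_pos"])
cv2.imwrite("pics/z20.png",np.hstack([cv2.resize(s["img"][100:200,270:370,::-1],(400,400),interpolation=cv2.INTER_CUBIC),cv2.resize(t["img"][160:260,110:210,::-1],(400,400),interpolation=cv2.INTER_CUBIC)]))
E
```

```text
t: 19.6
tcp_pos: [451.9, 211.8, 13.2]
tool_rot: [3.141, 0.001, 0.087]
force: [-0.8, 0.2, -0.8]
grip_width: 0.552
[452.23870046 211.96486054  13.7096171 ]
```

View pics/z20.png

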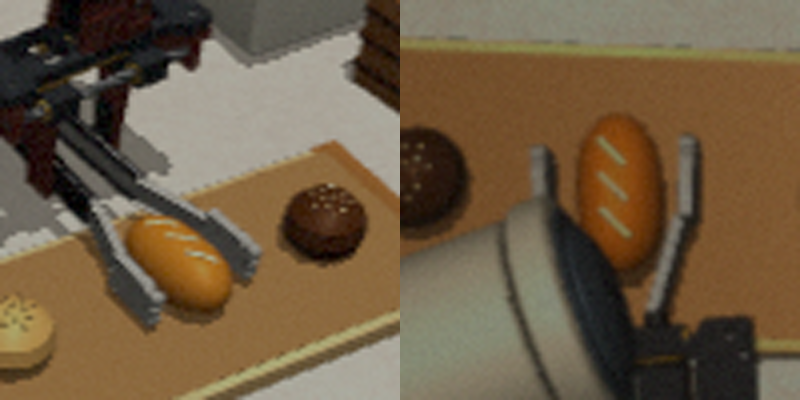

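```bash
python3 -m handwheel '[[[0,0,0],[0,0,0]],[[0,0,0],[0,0,0]],[[0,0,0],[0,0,0]]]' 140
python3 -m handwheel '[[[0,0,0],[0,0,0]],[[0,0,0],[0,0,0]],[[0,0,0],[0,0,0]],[[0,0,0],[0,0,0]],[[0,0,0],[0,0,0]],[[0,0,0],[0,0,0]],[[0,0,0],[0,0,0]],[[0,0,0],[0,0,0]]]' 255
python3 - <<'E'
from h import *
s=r.capture("scene"); t=r.capture("top");o=r.get_obs(); print(o["tcp_pos"],o["grip_width"])
cv2.imwrite("pics/z21.png",np.hstack([cv2.resize(s["img"][100:200,270:370,::-1],(400,400),interpolation=cv2.INTER_CUBIC),cv2.resize(t["img"][160:260,110:210,::-1],(400,400),interpolation=cv2.INTER_CUBIC)]))
E
```

```text
t: 20.0
tcp_pos: [452.2, 212.0, 13.6]
tool_rot: [-3.141, -0.0, 0.087]
force: [-0.6, 0.5, -1.9]
grip_width: 0.452
t: 20.8
tcp_pos: [452.1, 211.9, 13.5]
tool_rot: [3.142, -0.0, 0.087]
force: [-0.7, 0.0, -1.6]
grip_width: 0.415
[452.11431206 211.94102547  13.48851976] 0.41205852526307946
```

View pics/z21.png

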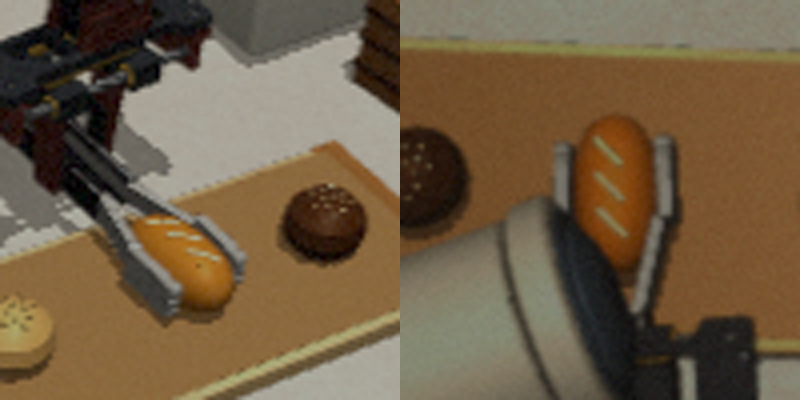

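```bash
python3 -m handwheel '[[[0,0,-0.5],[0,0,0]],[[0,0,-1.3],[0,0,0]],[[0,0,-2.5],[0,0,0]],[[0,0,-4],[0,0,0]],[[0,0,-6],[0,0,0]],[[0,0,-6],[0,0,0]],[[0,0,-6],[0,0,0]],[[0,0,-6],[0,0,0]]]'
python3 look.py pics/z22.png
```

```text
t: 21.7
tcp_pos: [451.6, 211.8, 72.7]
tool_rot: [3.141, 0.001, 0.087]
force: [-0.8, -0.7, -2.5]
grip_width: 0.418
[451.47788756 211.6825054   72.3007068 ] [1.79968908e+02 1.07296852e-01 4.97434193e+00] 0.4192608167209847 [ 0.5973802   1.23515058 -2.163281  ]
```

View pics/z22.png

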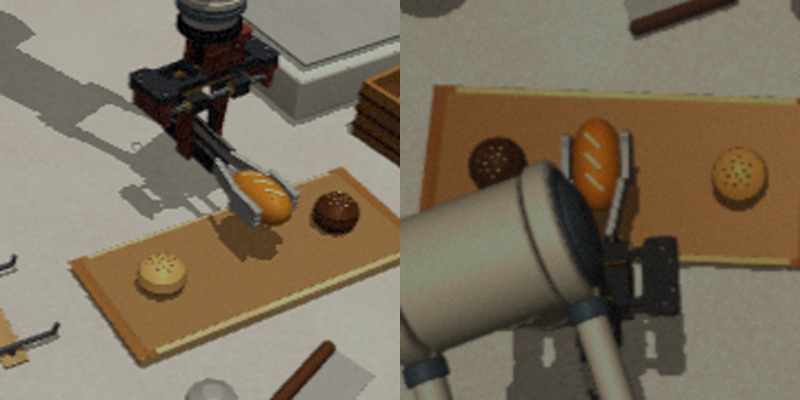

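```bash
python3 -m handwheel '[[[0,0,-1.5],[0,0,0]],[[0,0,-3],[0,0,0]],[[0,0,-4.7],[0,0,0]],[[0,0,-4.7],[0,0,0]],[[0,0,-4.7],[0,0,0]]]'
python3 - <<'E'
from h import *
plan([509.7,-262,120],-25); print(r.get_obs()["grip_width"])
E
```

```text
t: 22.3
tcp_pos: [452.6, 212.1, 121.5]
tool_rot: [-3.141, -0.002, 0.087]
force: [-0.2, -0.4, -2.3]
grip_width: 0.414
at [452.6 212.1 121.5] [-1.7997e+02 -1.1000e-01  4.9700e+00] shift cm [ 1.58 47.73  0.13] turn [-0.06 -0.1  29.97]
0.4142799987186205
```

Moving in two calls, at most about 3 cm per row.

```bash
python3 -m handwheel '[[[0,0.7,0],[0,0,0]],[[0,2,0],[0,0,1]],[[0.1,4,0],[0,0,2]],[[0.2,6.5,0],[0,0,3.5]],[[0.3,9.3,0],[0,0,5]],[[0.4,12.2,0],[0,0,7]],[[0.5,15.1,0],[0,0,9]],[[0.6,18,0],[0,0,11]],[[0.7,20.7,0],[0,0,13]],[[0.8,22.8,0],[0,0,14.3]],[[0.8,24,0],[0,0,15]],[[0.8,24.3,0],[0,0,15]]]'
python3 - <<'E'
from h import *
plan([509.7,-262,120],-25); print(r.get_obs()["grip_width"])
E
```

```text
t: 23.5
tcp_pos: [480.7, -31.0, 119.9]
tool_rot: [3.141, 0.001, -0.178]
force: [-0.1, 0.3, -2.5]
grip_width: 0.417
at [480.7 -31.  119.9] [ 1.7998e+02  5.0000e-02 -1.0170e+01] shift cm [ 6.940e+00  2.222e+01 -1.000e-02] turn [ 0.02  0.05 14.83]
0.41711895246798897
```

```bash
python3 -m handwheel '[[[0.2,0.7,0],[0,0,0]],[[0.6,2,0],[0,0,1]],[[1.3,4,0],[0,0,2.5]],[[2,6.5,0],[0,0,4]],[[2.9,9.3,0],[0,0,6]],[[3.8,12.2,0],[0,0,8]],[[4.7,15.1,0],[0,0,10]],[[5.5,17.7,0],[0,0,12]],[[6.2,19.8,0],[0,0,13.5]],[[6.7,21.3,0],[0,0,14.8]],[[6.9,22,0],[0,0,14.8]],[[6.9,22.2,0],[0,0,14.8]]]'
python3 -m handwheel '[[[0,0,0],[0,0,0]],[[0,0,0],[0,0,0]],[[0,0,0],[0,0,0]],[[0,0,0],[0,0,0]],[[0,0,0],[0,0,0]]]'
python3 - <<'E'
from h import *
s=r.capture("scene"); t=r.capture("top"); o=r.get_obs(); print(o["tcp_pos"],o["grip_width"])
pts=[]
for c,d in(("scene",s),("top",t)):
    for q in r.pinpoint(c,"roll_mid")[:3]:
        v,u=q["at"][0]*384,q["at"][1]*512; print(c,"roll_mid",round(q["p"],2),u,v,ray(d,u,v,150))
    for q in r.silhouettes(c,"roll")[:3]:
        ys,xs=np.nonzero(q["region"]); print(c,"sil",round(q["p"],2),xs.mean(),ys.mean(),len(xs))
    for q in r.silhouettes(c,"plate")[:1]:
        cs=max(cv2.findContours(q["region"].astype(np.uint8),0,1)[0],key=cv2.contourArea)
        g=np.array([ray(d,u,v,22)[:2] for u,v in cs[:,0].astype(float)],np.float32); print(c,"plate",q["p"],cv2.minEnclosingCircle(g))
cv2.imwrite("pics/z23.png",np.hstack([cv2.resize(s["img"][130:310,60:240,::-1],(400,400),interpolation=cv2.INTER_CUBIC),cv2.resize(t["img"][110:290,300:480,::-1],(400,400),interpolation=cv2.INTER_CUBIC)]))
E
```

```text
t: 24.7
tcp_pos: [510.4, -260.4, 120.2]
tool_rot: [-3.141, 0.001, -0.433]
force: [0.0, -0.2, -2.2]
grip_width: 0.414
t: 25.2
tcp_pos: [510.5, -259.8, 120.6]
tool_rot: [3.142, -0.0, -0.433]
force: [-0.1, -0.7, -1.8]
grip_width: 0.415
[ 510.46083386 -259.92231428  120.52769414] 0.4148720398470678
scene roll_mid 0.7 121.1904 180.4032 [ 495.9746338  -269.63417056  150.        ]
scene roll_mid 0.6 121.088 219.9168 [ 610.29148687 -305.80474182  150.        ]
scene sil 0.77 118.38040712468194 223.93893129770993 786
scene plate 0.87 ((615.698974609375, -315.9326171875), 74.45683288574219)
top roll_mid 0.66 409.8048 181.0176 [ 614.44212753 -309.53628398  150.        ]
top roll_mid 0.4 222.976 210.7008 [549.2251039   77.00885835 150.        ]
top sil 0.72 408.9130434782609 174.39565217391305 460
top plate 0.56 ((651.5178833007812, -284.631103515625), 53.480098724365234)
```

View pics/z23.png

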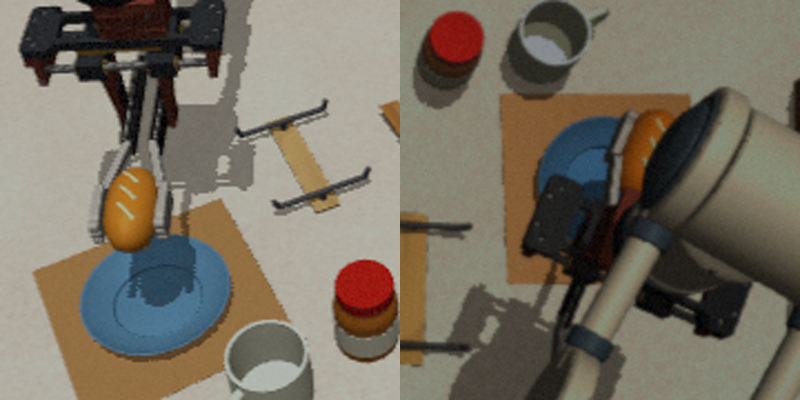

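Run:
```python
from h import *
s=r.capture("scene"); t=r.capture("top")
print(tri(s,(121.1,219.9),t,(409.8,181)), tri(s,(118.4,223.9),t,(411,178)))
for n in ("poppy_bun","rye_bun","jam_jar","sugar_shaker","coffee_cup","scraper"):
    for c,d in(("scene",s),("top",t)):
        q=r.pinpoint(c,n)
        if q: v,u=q[0]["at"][0]*384,q[0]["at"][1]*512; print(n,c,round(q[0]["p"],2),ray(d,u,v,Z[n]).round())
o=r.get_obs();print(o["t"],o["grip_width"],np.abs(o["qvel"]).max())
```

```text
[ 613.78715243 -307.03286816  154.29384827] [ 620.21962115 -312.97259757  151.58291346]
poppy_bun scene 0.74 [577.  86.  18.]
poppy_bun top 0.78 [571.  85.  18.]
rye_bun scene 0.76 [574. 345.  18.]
rye_bun top 0.7 [579. 334.  18.]
jam_jar scene 0.83 [ 757. -153.    0.]
jam_jar top 0.83 [ 752. -144.    0.]
sugar_shaker scene 0.97 [798.  -0.   0.]
sugar_shaker top 0.79 [785.   4.   0.]
coffee_cup scene 0.56 [ 764. -255.    0.]
coffee_cup top 0.6 [ 766. -252.    0.]
scraper scene 0.75 [ 505. -101.    0.]
scraper top 0.96 [779. 161.   0.]
26.3 0.4149931868867339 0.0016388123892152097
```

The roll is at about (614–620, −307 to −313, 152–154), over the plate at (616, −316). Everything is still and the other objects are in place, so I'm handing in.

Run:
```python
from bench import r
print(r.finish_job())
```

```text
the job is handed in; nothing more can be done
None
```

I handed the job in after about 26 s, with the roll held up in the tongs over the plate. No verdict was reported.

- **Plate:** I pushed it onto the paper with the open fingers. My last measurements put it at about (616, −316), within 5 mm of the paper's centre along either edge.
- **Roll:** I took the tongs from the rest, straddled and squeezed the roll, lifted it and carried it over the plate. Triangulation puts its centre about 3–9 mm horizontally from the plate's centre and about 152–154 mm above the counter. The grip was steady at 0.415 of full opening, about 36.5 mm wide, which matches tongs closed on the roll. The arm was still.

**What disagreed or failed:**
- **First push missed:** the fingers passed over the plate's rim without moving it. The fingertips appear to stand about 16 mm or more behind the TCP, not 8 mm ahead as given. I found this from the pictures and by probing downwards, and used lower heights from then on.
- **Tong tips off expectation:** before gripping the roll they hung about 8 mm low and about 4 mm to one side. I corrected both.
- **Final plate check:** in the top view the arm hid most of the plate, so its last position comes from the scene camera.
- **Other objects:** both breads, the jar, the shaker and the cup stayed within about 12 mm of their starting positions, which is about the measurement error. The scraper agreed in the top view, but the scene camera's network mistook the rest for it.

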